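# Pair two angle wedges with their sine plates

### The job

Set each metal wedge on the sine plate that has the same slope, so that its top face comes out level: underside flat on the plate, thick end down and square against the ledge, the whole width of the wedge on the plate. Set the wedges down gently without dropping them, let go, and leave the pot and the marker pen where they are.

Things in the scene. Friction and masses are not known exactly. Their poses are not given: they have to be found in the camera images.
- wedge_shallow_mid (a point): Centre of the shallow wedge, half-way up at mid-length, 11.3 mm above its underside. A loose plain aluminium block, 64 mm long (x), 36 mm wide (y; parallel upright sides to grip), about 0.3 kg. Its x runs along the underside from the thick end to the thin end, z is normal to the underside. Starts standing on its underside, turned by up to 40 degrees.
- wedge_shallow_top (a point): Middle of the sloping upper face of the shallow wedge, 22.6 mm above the middle of its underside; z is the outward normal of that face (vertical when the face is level), x runs down the face to the thin end.
- wedge_shallow: The shallow wedge: origin at the middle of its underside, axes as for its centre. Its upper face slopes at 15 degrees: 31 mm high at the thick end (x = -32 mm, square to the underside), 22.6 mm at mid-length, 14 mm at the thin end (x = +32 mm).
- plate_shallow_seat (a point): Middle of the inner foot of the ledge of the shallow sine plate, in the plate's top surface, 36 mm above the bench; x runs up the slope, y along the ledge, z is the surface's normal. The surface slopes at 15 degrees, is 64 mm wide (y) and reaches 102 mm up from here; the ledge, 8 mm high and 8 mm thick, runs its full width at the low end (-x of this point). No side walls.
- plate_shallow: The shallow sine plate, fixed: steel plate on rolls over a dark 128 x 74 x 12 mm base; origin under the middle of the base, x from the low end to the high end, z up. Low end towards the robot, turned by up to 15 degrees. Oiled: a wedge let go on it may or may not slide down.
- wedge_steep_mid (a point): Centre of the steep wedge, half-way up at mid-length, 16.2 mm above its underside. A loose plain aluminium block, 64 mm long (x), 36 mm wide (y; parallel upright sides to grip), about 0.3 kg. Its x runs along the underside from the thick end to the thin end, z is normal to the underside. Starts standing on its underside, turned by up to 40 degrees.
- wedge_steep_top (a point): Middle of the sloping upper face of the steep wedge, 32.5 mm above the middle of its underside; z is the outward normal of that face (vertical when the face is level), x runs down the face to the thin end.
- wedge_steep: The steep wedge: origin at the middle of its underside, axes as for its centre. Its upper face slopes at 30 degrees: 51 mm high at the thick end (x = -32 mm, square to the underside), 32.5 mm at mid-length, 14 mm at the thin end (x = +32 mm).
- plate_steep_seat (a point): Middle of the inner foot of the ledge of the steep sine plate, in the plate's top surface, 36 mm above the bench; x runs up the slope, y along the ledge, z is the surface's normal. The surface slopes at 30 degrees, is 64 mm wide (y) and reaches 102 mm up from here; the ledge, 8 mm high and 8 mm thick, runs its full width at the low end (-x of this point). No side walls.
- plate_steep: The steep sine plate, fixed: steel plate on rolls over a dark 128 x 74 x 12 mm base; origin under the middle of the base, x from the low end to the high end, z up. Low end towards the robot, turned by up to 15 degrees. Oiled: a wedge let go on it slides down.
- pot: Bystander, loose: low round cosmetics pot, 67 mm across and 26 mm high, between the two sine plates; origin at the middle of its underside. Leave it where it is.
- marker: Bystander, loose: marker pen, 135 mm long and 17 mm across, lying between the two wedges; origin at the middle of its underside. Leave it where it is.
Mind the look-alikes: they are no part of the job. What is shaped like the plate_steep but purple is not meant.

How it is judged:
At the end, for the whole second after the job is handed in: Each wedge lies at rest, released, on the plate of its own slope: underside on the plate (3 mm), thick end within 5 mm of the ledge and square to it (4.5 degrees), centre within 16 mm of the plate's middle line, top face level within 3.4 degrees (x of wedge_shallow_mid in the frame of plate_shallow_seat between 0.029 and 0.037 m and y of wedge_shallow_mid in the frame of plate_shallow_seat between -0.016 and 0.016 m and z of wedge_shallow_mid in the frame of plate_shallow_seat between 0.008285 and 0.014285 m and angle between the x axis of wedge_shallow_mid and the x axis of plate_shallow_seat, either way round below 0.08 rad and angle between each of wedge_shallow_top, wedge_steep_top's own z axis and vertical below 0.06 rad and linear speed of each of wedge_shallow, wedge_steep below 0.02 m/s and x of wedge_steep_mid in the frame of plate_steep_seat between 0.029 and 0.037 m and y of wedge_steep_mid in the frame of plate_steep_seat between -0.016 and 0.016 m and z of wedge_steep_mid in the frame of plate_steep_seat between 0.01324 and 0.01924 m and angle between the x axis of wedge_steep_mid and the x axis of plate_steep_seat, either way round below 0.08 rad); the robot touches nothing.
It fails at once if the shallow wedge is dropped, thrown or knocked (faster than 0.5 m/s, as after a fall of about 13 mm, while the fingers do not hold it) (contact force between the fingers and wedge_shallow below 0.1 N and linear speed of wedge_shallow above 0.5 m/s).
It fails at once if the steep wedge is dropped, thrown or knocked (faster than 0.5 m/s, as after a fall of about 13 mm, while the fingers do not hold it) (contact force between the fingers and wedge_steep below 0.1 N and linear speed of wedge_steep above 0.5 m/s).
It fails at once if the pot is pushed aside by more than 30 mm (distance of pot from where it was at the start of the episode above 0.03 m).
It fails at once if the marker is pushed aside by more than 30 mm (distance of marker from where it was at the start of the episode above 0.03 m).
It also fails if it takes over 48 s, if anything falls off the work surface, if the arm or the gripper's body presses on something with over 40 N, if the wrist force passes 120 N, or if a joint passes its speed limit or range.

### The arm

A 7-joint arm with a two-finger parallel gripper is mounted at the origin on a cart in front of the work surface, level with it; the furniture and walls round the work are solid. World frame = base frame: x ahead of the robot, y to its left, z up, the work surface at z = 0. Lengths are in m, angles in rad, forces in N, time in s.
With the tool pointing down it reaches from about 0.425 to 0.925 m from the base axis. Payload 6.8 kg.
Tool frame: the origin (TCP) lies on the mounting face of the last link; the fingertips stand 173 mm ahead of it and the grasp point (between the pads) lies 155 mm ahead of it; z points along the fingers, y is the line along which they close (so a half turn about z gives the same grasp; the last joint's range is limited). The gripper opens to 85 mm and grips with 20 to 120 N. Pads are 22 mm wide; open, the fingers measure 114 mm over their backs; the gripper's body (76 mm by 85 mm) begins 54 mm behind the grasp point. The pads swing forward as they close: fully open they stand 13 mm farther back than shut.
Start: joints at [-1.437, 0.477, 0.022, 1.555, -0.011, 1.109, -0.083], TCP at [0.162, 0.655, 0.405] pointing down, gripper open.
Joint ranges: [-2.96, 2.96], [-0.34, 2.1], [-1.41, 1.46], [0.24, 2.44], [-1.37, 4.51], [0.17, 1.92], [-2.96, 2.96]. Speed limits (rad/s): [2.39, 2.39, 3.14, 3.14, 3.14, 3.14, 3.14].

### API

Orientations are given as a unit quaternion [w, x, y, z].
In Python, from station import bot gives the robot as it stands. The module is installed in compiled form; this text tells all that it offers.
- The arm moves only by the shell command python3 -m pendant 'ROWS' [FORCE]. ROWS is JSON, a list of rows, each a list of 5 numbers: the finger opening in m, from 0 to 0.0854, then the shift along the tool's x, y, z in m, then the turn about the tool's z in degrees. In form: [[jaw, x, y, z, yaw], ...]. A call has 1 to 12 rows; each row shifts and turns the commanded pose from where the row before left it, along the tool's axes as they then stand; what a row does not reach is not made up. A row lasts 1/12 s, in which the tool goes at most 41.7 mm and 7.16 degrees, less where a joint would pass 70% of its speed; a pose out of reach is approached as far as the arm can. A call with a gripper value outside its range is refused whole. The fingers move at their own pace and stop on an object; FORCE is the grip in N (left out, the last holds). Time passes only in rows, so rows that do not move let the fingers close. It gives the time, the measured TCP pose, the force, the opening and the grip force at its end, in the units of the state.
- bot.get_obs(): the state, without advancing time (a new reading comes with each control period).
- bot.read_camera(name): name is "scene" or "top" or "wrist"; returns (picture, depth): 384x512x3 uint8, blue, green, red; 384x512 float32, m along the optical axis (not along the pixel's ray), 0 where there is no reading.
- bot.camera_model(name): a dict with "intrinsics" (3x3 intrinsics, pixels), "R" (3x3) and "t" (3): a world point X has camera coordinates R X + t. Camera axes: x right, y down, z forward; pixel columns grow to the right and rows downward; lengths in m; the calibration is good to about 2 mm. A picture is of the moment at which its call begins: read the wrist's pose just before it. camera_model takes no time and is no camera call; for the wrist camera it gives the pose at the moment of the call.
- bot.hand_in(): hands the job in; it is judged then, once.
Trained networks look in the newest picture that a camera, given by its name, has taken for a name from the list of things; names that differ only in an ending like _2 or _b are one class to them, and where a whole thing is asked for, a point or a joint stands for the part that bears it (a point fixed in the world has none). Each returns a list of dicts, best first, with "score" (0 to 1); they miss things now and then, are a little off and sometimes report something else, mostly with a low value. They report only what shows in the picture. A call takes as long as a camera call. They do not tell look-alikes from the thing itself.
- bot.boxes_of(name, camera): "at" ([column, row] in pixels, amid what is visible of it).
- bot.trace(name, camera): "mask" (384x512 bool, what is visible of it) and "at" ([column, row] in pixels, amid what is visible of it).
- bot.pinpoint(name, camera): "at" ([column, row] in pixels: a listed point, or the origin of a listed thing).
The state is a dict: "t": time; "q": joint angles; "joint_vel": joint speeds; "joint_torque": joint torques, N m; "eef_pos": TCP position; "tool_rot": TCP orientation; "contact_force": force on the tool from outside, world axes, zero at the start; "torque": the same for the moment, N m; "gripper_width": opening from 0.0 (shut) to 1.0 (fully open); "grasp_force": force on a finger pad.
Only numpy, scipy, OpenCV 4.12 (cv2) and the standard library are available. Lean on these libraries where they do the work, as an engineer would, in place of code of your own. Each camera call takes 0.05 s, during which the arm holds its last target. There are 200 camera calls.

## Working session

There is one attempt and no reset: what is moved stays moved. The work goes in short steps, Python scripts to look and compute and a shell command to move; the robot and the scene stay as the last step left them, time stands still between calls to the robot, and variables do not carry over. Pictures are saved under pics/ and viewed, at most 10 in all, crops included, and the job is handed in when it is done.

```bash
mkdir -p pics
cat > h.py <<'E'
import numpy as np, cv2
from station import bot
def look(cam):
    m=bot.camera_model(cam); im,d=bot.read_camera(cam); return im,d,m
def w(px,d,m,z=None):
    K,R,t=[np.array(m[k],float) for k in("intrinsics","R","t")]
    ray=R.T@np.linalg.inv(K)@[px[0],px[1],1.]; c=-R.T@t
    return c+ray*((z-c[2])/ray[2] if z is not None else d)
E
python3 - <<'E'
from h import *
np.set_printoptions(precision=4,suppress=True)
o=bot.get_obs();print(o['t'],o['eef_pos'],o['tool_rot'])
for cam in('top','scene'):
    im,d,m=look(cam); cv2.imwrite(f'pics/{cam}0.png',im); np.savez(f'{cam}0.npz',im=im,d=d,**m)
    for n in('wedge_shallow','wedge_steep','plate_shallow','plate_steep','wedge_shallow_top','wedge_steep_top','plate_shallow_seat','plate_steep_seat','pot','marker'):
        for r in bot.pinpoint(n,cam)[:3]:
            a=r['at']; i,j=int(a[1]),int(a[0]); D=d[i,j] if 0<=i<384 and 0<=j<512 else 0
            print(cam,n,round(r['score'],2),np.round(a,1),w(a,D,m))
E
```

```text
0.0 [0.1616 0.6551 0.4037] [-0.      0.1206  0.9927 -0.0009]
top wedge_shallow 0.76 [333.7 230.3] [ 0.4512 -0.1251  0.0207]
top wedge_steep 0.77 [249.8 233.6] [0.4469 0.1312 0.0425]
top wedge_steep 0.37 [286.7 163.2] [0.6625 0.0111 0.0334]
top plate_shallow 0.96 [356.7 171.6] [ 0.6269 -0.2011  0.0462]
top plate_steep 0.92 [184.9 230.9] [0.4591 0.3231 0.0607]
top plate_steep 0.83 [134.5 192.7] [0.5789 0.4756 0.0575]
top plate_steep 0.76 [234.8 188.4] [0.5842 0.1729 0.0529]
top wedge_shallow_top 0.63 [333.9 229.1] [ 0.4546 -0.1253  0.024 ]
top wedge_shallow_top 0.62 [333.8 228.1] [ 0.4578 -0.1254  0.0229]
top wedge_steep_top 0.64 [252.2 232. ] [0.4519 0.1239 0.0374]
top plate_shallow_seat 0.72 [365.4 181.4] [ 0.5962 -0.2265  0.0428]
top plate_steep_seat 0.74 [139.  207.3] [0.5357 0.4645 0.0461]
top plate_steep_seat 0.67 [249.2 230.2] [0.4579 0.1329 0.033 ]
top plate_steep_seat 0.61 [234.1 198.6] [0.5554 0.1764 0.0375]
top marker 0.47 [291.1 236.6] [0.436  0.0054 0.016 ]
scene wedge_shallow 0.59 [258.8 259.4] [ 0.4493 -0.1404  0.0241]
scene wedge_steep 0.64 [224.5 205.5] [0.4642 0.1334 
[... 188 characters left out ...]
05]
scene plate_steep 0.93 [212.6 153.8] [0.552  0.443  0.0336]
scene plate_steep 0.73 [254.6 186.8] [0.5841 0.1488 0.0506]
scene wedge_shallow_top 0.71 [258.4 255. ] [ 0.4577 -0.1218  0.0216]
scene wedge_shallow_top 0.26 [222.5 206.3] [0.4541 0.1259 0.0311]
scene wedge_steep_top 0.63 [218.7 206.1] [0.4395 0.1219 0.0401]
scene plate_shallow_seat 0.84 [314.9 256.4] [ 0.5855 -0.2198  0.0416]
scene plate_steep_seat 0.89 [188.2 174.5] [0.42   0.3565 0.0313]
scene plate_steep_seat 0.64 [242.8 187.3] [0.5545 0.1804 0.0388]
scene plate_steep_seat 0.56 [207.  152.7] [0.5334 0.4533 0.0385]
scene pot 0.53 [294.2 215.7] [ 0.6417 -0.0161  0.0205]
scene marker 0.16 [260.9 257.5] [ 0.4595 -0.1338  0.0211]
```

View pics/top0.png

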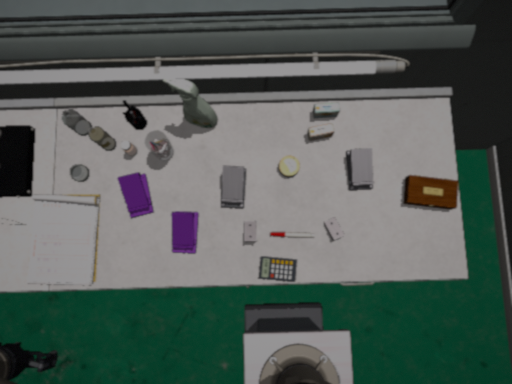

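View pics/scene0.png

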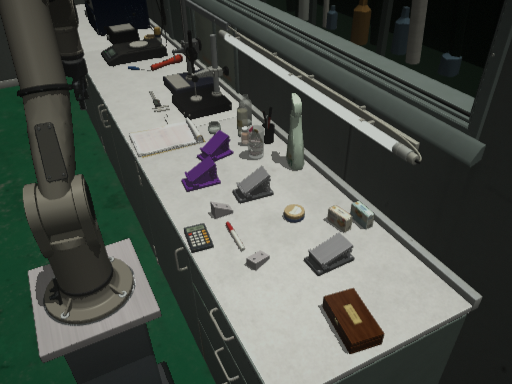

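```bash
python3 -m pendant '[[0.0854,-0.027,-0.029,0,0],[0.0854,-0.027,-0.029,0,0],[0.0854,-0.027,-0.029,0,0],[0.0854,-0.027,-0.029,0,0],[0.0854,-0.027,-0.029,0,0],[0.0854,-0.027,-0.029,0,0],[0.0854,-0.027,-0.029,0,0],[0.0854,-0.027,-0.029,0,0],[0.0854,-0.027,-0.029,0,0],[0.0854,-0.027,-0.029,0,0],[0.0854,-0.027,-0.029,0,0],[0.0854,-0.027,-0.029,0,0]]' 25
cat > m.py <<'E'
from h import *
import sys
np.set_printoptions(precision=4,suppress=True)
def main(tag,names,cam='wrist'):
    o=bot.get_obs();print(o['t'],o['eef_pos'],o['tool_rot'],o['q'])
    im,d,m=look(cam); cv2.imwrite(f'pics/{tag}.png',im); np.savez(f'{tag}.npz',im=im,d=d,**m)
    print('camc',-np.array(m['R']).T@m['t'])
    for n in names:
        for r in bot.pinpoint(n,cam)[:2]:
            a=r['at']; i,j=min(max(int(a[1]),0),383),min(max(int(a[0]),0),511)
            print(n,round(r['score'],2),np.round(a,1),w(a,d[i,j],m))
main(sys.argv[1],sys.argv[2:])
E
python3 m.py w1 wedge_steep_top wedge_steep plate_steep_seat
```

```text
t: 2.1
eef_pos: [0.3934, 0.238, 0.4051]
tool_rot: [0.0, 0.121, 0.993, 0.0]
contact_force: [0.5, 0.8, -0.0]
gripper_width: 0.998
grasp_force: 0.0
2.1 [0.3934 0.238  0.4051] [0.0003 0.1206 0.9927 0.0005] [-0.8941  0.114   0.2333  2.0618 -0.0323  0.9681  0.685 ]
camc [0.3153 0.2565 0.375 ]
wedge_steep_top 0.68 [191.2 229.6] [0.4506 0.1328 0.0368]
wedge_steep 0.88 [195.4 220.8] [0.437  0.1446 0.0444]
wedge_steep 0.67 [112.4 233.7] [0.4389 0.0144 0.0144]
plate_steep_seat 0.81 [453.1 228.6] [0.5288 0.4661 0.0416]
plate_steep_seat 0.78 [245.8 285.2] [0.5476 0.1823 0.0427]
```

View pics/w1.png

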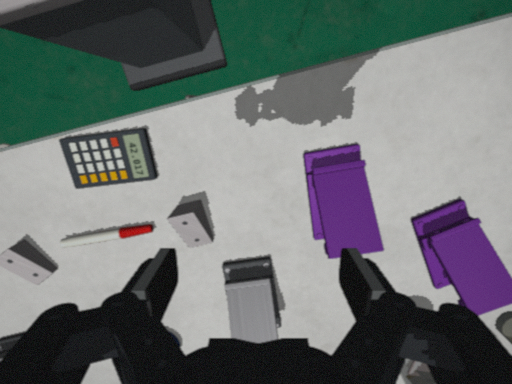

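```bash
cat > fit.py <<'E'
from h import *
import sys
np.set_printoptions(precision=4,suppress=True)
def cloud(d,m):
    K,R,t=[np.array(m[k],float) for k in("intrinsics","R","t")]
    v,u=np.mgrid[:384,:512]; P=np.stack([u,v,0*u+1],-1)@np.linalg.inv(K).T*d[...,None]
    return (P-t)@R
def fit(mask,P,slope,d,zmin=.006):
    ok=cv2.erode(mask.astype('u1'),np.ones((3,3)))>0
    p=P[ok&(d>0)]; p=p[p[:,2]>zmin]
    best=None; rng=np.random.default_rng(0)
    for _ in range(600):
        a,b,c=p[rng.choice(len(p),3,replace=False)]; n=np.cross(b-a,c-a); l=np.linalg.norm(n)
        if l<1e-9: continue
        n/=l; n*=np.sign(n[2])
        if abs(np.degrees(np.arccos(n[2]))-slope)>8: continue
        k=abs((p-a)@n)<.002
        if best is None or k.sum()>best.sum(): best=k
    q=p[best]; c=q.mean(0); n=np.linalg.svd(q-c)[2][2]; n*=np.sign(n[2])
    (cx,cy),(a,b),ang=cv2.minAreaRect((q[:,:2]*1000).astype('f4'))
    print('n',len(q),'/',len(p),'slope',np.degrees(np.arccos(n[2])).round(1),'downhill yaw',np.degrees(np.arctan2(n[1],n[0])).round(1),'mean',c,'rect c',round(cx,1),round(cy,1),'size',round(a,1),round(b,1),'ang',round(ang,1),'z',q[:,2].min().round(4),q[:,2].max().round(4))
    return q,n
if __name__=='__main__':
    cam='wrist'; o=bot.get_obs(); im,d,m=look(cam); P=cloud(d,m)
    print('bench z',np.median(P[...,2][(abs(P[...,2])<.02)&(d>0)]))
    for n in sys.argv[1:]:
        for r in bot.trace(n,cam)[:3]:
            k=r['mask']; print(n,round(r['score'],2),np.round(r['at']),k.sum(),end=' ')
            b,g,rr=im[k].mean(0); print('bgr',round(b),round(g),round(rr),end=' ')
            try: fit(k,P,30 if 'steep' in n else 15,d)
            except Exception as e: print('x',e)
E
python3 fit.py wedge_steep plate_steep wedge_shallow
```

```text
bench z 0.0008834203778221087
wedge_steep 0.66 [193. 221.] 1545 bgr 117 117 119 n 859 / 1321 slope 29.9 downhill yaw 1.7 mean [0.4501 0.1326 0.0356] rect c 452.9 131.9 size 61.9 34.1 ang 0.1 z 0.0157 0.0522
plate_steep 0.94 [339. 200.] 6461 bgr 123 49 95 n 4243 / 6032 slope 30.0 downhill yaw 176.2 mean [0.4612 0.3303 0.0615] rect c 457.1 330.3 size 63.0 97.1 ang 85.4 z 0.0305 0.0879
plate_steep 0.92 [460. 258.] 6973 bgr 115 46 89 n 4126 / 6519 slope 30.0 downhill yaw -168.1 mean [0.5799 0.479  0.0614] rect c 575.9 478.9 size 96.7 64.0 ang 12.3 z 0.0294 0.088
plate_steep 0.91 [250. 302.] 3931 bgr 112 111 110 n 2247 / 3623 slope 30.0 downhill yaw 175.2 mean [0.5839 0.1832 0.054 ] rect c 580.5 182.4 size 62.4 72.5 ang 85.8 z 0.0295 0.0736
wedge_shallow 0.82 [ 30. 265.] 1506 bgr 117 116 119 n 861 / 1256 slope 15.1 downhill yaw 27.8 mean [ 0.4533 -0.123   0.0233] rect c 454.3 -124.0 size 60.7 35.0 ang 22.9 z 0.0126 0.0321
```

```bash
python3 - <<'E'
from fit import *
f=np.load('w1.npz'); m={k:f[k] for k in('intrinsics','R','t')}; P=cloud(f['d'],m)
s=P[215:255,55:160].reshape(-1,3); s=s[(s[:,2]>.007)&(s[:,2]<.03)&(s[:,1]<.11)]
print(len(s),s.min(0),s.max(0)); r=cv2.minAreaRect((s[:,:2]*1000).astype('f4'));print(r, cv2.boxPoints(r))
E
python3 -m pendant '[[0.065,0,0,0.03,-5],[0.065,0,0,0.03,-5],[0.065,0,0,0.03,-5],[0.065,-0.016,-0.027,0.01,0],[0.065,-0.016,-0.027,0.01,0],[0.065,-0.016,-0.027,0.01,0],[0.065,-0.016,-0.026,0,0],[0.065,0,0,0,0]]' 25
python3 fit.py wedge_steep plate_steep
```

```text
943 [ 0.4308 -0.065   0.007 ] [0.451  0.0709 0.018 ]
((440.90484619140625, 2.8722457885742188), (136.0983123779297, 16.1385555267334), 85.92536926269531) [[428.0207 -64.4315]
 [444.1184 -65.5783]
 [453.789   70.176 ]
 [437.6913  71.3228]]
t: 3.17
eef_pos: [0.4612, 0.1302, 0.2842]
tool_rot: [0.0, -0.007, 1.0, -0.001]
contact_force: [0.7, 0.9, -0.6]
gripper_width: 0.76
grasp_force: 0.0
bench z 0.0008991335937181781
wedge_steep 0.57 [261. 184.] 3118 bgr 106 105 108 n 2493 / 2865 slope 29.8 downhill yaw 0.5 mean [0.449  0.1302 0.0361] rect c 452.8 130.2 size 62.2 35.4 ang 0.0 z 0.0151 0.0525
plate_steep 0.78 [293. 304.] 4436 bgr 97 96 95 n 1908 / 4078 slope 30.0 downhill yaw 175.3 mean [0.568  0.1714 0.0456] rect c 565.1 172.6 size 47.1 43.2 ang 79.4 z 0.0292 0.0573
plate_steep 0.65 [478. 204.] 11593 bgr 89 34 68 n 3449 / 11081 slope 29.8 downhill yaw 179.1 mean [0.4571 0.307  0.0601] rect c 457.4 308.0 size 24.3 95.4 ang 83.3 z 0.0324 0.0875
```

```bash
python3 -m pendant '[[0.065,0,0,0.035,0],[0.065,0,0,0.035,0],[0.065,0,0,0.026,0],[0.065,0,0,0.010,0],[0.03,0,0,0,0],[0.03,0,0,0,0],[0.03,0,0,0,0],[0.03,0,0,0,0],[0.03,0,0,0,0],[0.03,0,0,0,0]]' 30
```

```text
t: 4.15
eef_pos: [0.4594, 0.1346, 0.1798]
tool_rot: [0.001, -0.01, 1.0, 0.001]
contact_force: [-1.4, 0.5, 6.2]
gripper_width: 0.412
grasp_force: 32.1
```

```bash
python3 -m pendant '[[0.03,0,0,-0.02,0],[0.03,0,0,-0.03,0],[0.03,0,0,-0.03,3],[0.03,0,0,-0.01,2.7],[0.03,-0.0229,0.0115,0,0],[0.03,-0.0229,0.0115,0,0],[0.03,-0.0229,0.0115,0,0],[0.03,-0.0229,0.0116,0,0],[0.03,-0.0227,0.0116,0,0],[0.03,0,0,0,0],[0.03,0,0,0,0]]' 30
python3 m.py w2 plate_steep_seat wedge_steep_top; python3 fit.py wedge_steep plate_steep
```

```text
t: 5.07
eef_pos: [0.578, 0.1831, 0.2685]
tool_rot: [0.0, 0.04, 0.999, -0.0]
contact_force: [-0.5, -0.7, -3.0]
gripper_width: 0.421
grasp_force: 31.9
5.0667 [0.578  0.1831 0.2685] [ 0.0001  0.0395  0.9992 -0.    ] [-0.6014  0.5326  0.2556  1.8513 -0.1834  0.7804  1.2428]
camc [0.4978 0.1887 0.2384]
bench z 0.0008241716745698252
wedge_steep 0.91 [258. 239.] 8705 bgr 88 88 90 n 5897 / 8272 slope 29.7 downhill yaw -4.0 mean [0.5625 0.1825 0.1266] rect c 569.9 182.2 size 34.9 62.7 ang 86.4 z 0.1037 0.141
plate_steep 0.85 [256. 182.] 6633 bgr 102 100 100 n 3287 / 5974 slope 25.4 downhill yaw 175.0 mean [0.608  0.1789 0.0708] rect c 592.6 179.9 size 62.1 99.2 ang 85.4 z 0.0381 0.0878
plate_steep 0.67 [450.  61.] 14226 bgr 81 32 63 n 5463 / 13847 slope 30.0 downhill yaw 178.5 mean [0.4782 0.3095 0.0721] rect c 479.5 311.8 size 32.8 55.3 ang 83.8 z 0.0537 0.0886
```

View pics/w2.png

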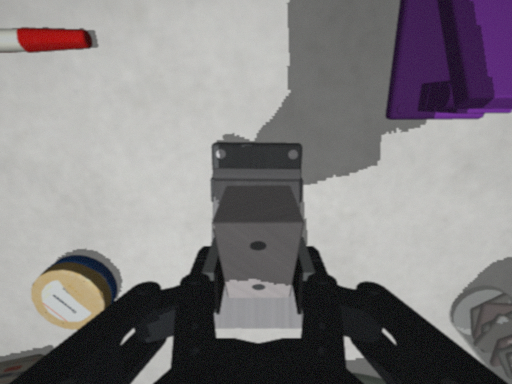

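```bash
python3 -m pendant '[[0.03,0,0,0.01,0],[0.03,0,0,0.009,0],[0.03,0,0,0.003,0],[0.03,0,0,0.002,0],[0.03,0,0,0.002,0],[0.03,0,0,0.001,0],[0.03,0,0,0.001,0],[0.03,0,0,0,0]]' 20
python3 fit.py wedge_steep
```

```text
t: 6.03
eef_pos: [0.5764, 0.1826, 0.2415]
tool_rot: [-0.002, 0.04, 0.999, -0.0]
contact_force: [-10.6, -0.6, 13.5]
gripper_width: 0.417
grasp_force: 33.8
bench z 0.0008269610857590037
wedge_steep 0.93 [262. 240.] 8829 bgr 92 92 94 n 6575 / 8382 slope 26.2 downhill yaw -4.4 mean [0.5613 0.1833 0.0993] rect c 568.1 182.7 size 35.1 64.3 ang 85.7 z 0.0794 0.1124
```

```bash
python3 -m pendant '[[0.03,0,0,0.002,0],[0.03,0,0,0.002,0],[0.03,0,0,0.002,0],[0.03,0,0,0.002,0],[0.03,0,0,0,0]]' 20
python3 fit.py wedge_steep
```

```text
t: 6.55
eef_pos: [0.5756, 0.1827, 0.2328]
tool_rot: [-0.003, 0.04, 0.999, -0.0]
contact_force: [-10.5, -1.0, 9.8]
gripper_width: 0.415
grasp_force: 33.9
bench z 0.0008331232946434537
wedge_steep 0.93 [262. 240.] 9101 bgr 108 107 110 n 3559 / 8658 slope 14.4 downhill yaw -1.4 mean [0.542  0.1844 0.0919] rect c 546.2 184.5 size 34.8 36.3 ang 85.3 z 0.0858 0.0967
```

```bash
sed -i "s/30 if 'steep' in n else 15,d)/float(__import__('os').environ.get('SL',30 if 'steep' in n else 15)),d)/" fit.py
python3 -m pendant '[[0.03,0,0,0.002,0],[0.03,0,0,0.002,0],[0.03,0,0,0.001,0],[0.03,0,0,0,0]]' 20
SL=5 python3 fit.py wedge_steep
```

```text
t: 6.98
eef_pos: [0.5757, 0.1826, 0.2295]
tool_rot: [-0.003, 0.04, 0.999, -0.0]
contact_force: [-16.3, -2.4, 24.9]
gripper_width: 0.413
grasp_force: 36.3
bench z 0.0008313857795353396
wedge_steep 0.71 [261. 240.] 9977 bgr 110 109 112 n 9496 / 9496 slope 8.1 downhill yaw -3.9 mean [0.557  0.1836 0.0839] rect c 561.7 183.1 size 35.9 72.4 ang 85.2 z 0.077 0.0901
```

```bash
python3 -m pendant '[[0.03,0,0,-0.003,0],[0.03,-0.004,0,-0.0025,0],[0.03,-0.005,0,-0.003,0],[0.03,-0.005,0,-0.003,0],[0.03,0,0,0.002,0],[0.03,0,0,0.002,0],[0.03,0,0,0.002,0],[0.03,0,0,0.0,0]]' 20
SL=5 python3 fit.py wedge_steep
```

```text
t: 7.75
eef_pos: [0.5918, 0.1816, 0.2348]
tool_rot: [-0.001, 0.04, 0.999, 0.0]
contact_force: [-10.4, -0.8, 16.7]
gripper_width: 0.415
grasp_force: 40.2
bench z 0.0008238624259028101
wedge_steep 0.66 [262. 238.] 10835 bgr 116 116 118 n 10341 / 10346 slope 0.2 downhill yaw 33.4 mean [0.5733 0.1828 0.0875] rect c 577.3 182.4 size 35.7 74.7 ang 85.6 z 0.0854 0.0896
wedge_steep 0.2 [254. 168.] 8761 bgr 98 96 96 n 2780 / 7834 slope 1.7 downhill yaw 177.7 mean [0.539  0.1842 0.0127] rect c 538.9 184.5 size 71.7 19.0 ang 85.4 z 0.0101 0.0149
```

```bash
python3 -m pendant '[[0.03,0.003,0,0.0017,0],[0.03,0.003,0,0.0017,0],[0.03,0.003,0,0.0017,0],[0.03,0.002,0,0.0012,0],[0.03,0.001,0,0.0006,0],[0.03,0,0,0,0]]' 20
SL=5 python3 fit.py wedge_steep
```

```text
t: 8.35
eef_pos: [0.5828, 0.1828, 0.2304]
tool_rot: [0.004, 0.04, 0.999, 0.002]
contact_force: [-2.8, 0.0, 23.6]
gripper_width: 0.414
grasp_force: 41.0
bench z 0.0008340380210311888
wedge_steep 0.58 [260. 238.] 10633 bgr 116 116 118 n 10133 / 10139 slope 0.1 downhill yaw -154.6 mean [0.5659 0.1842 0.0831] rect c 569.4 183.9 size 35.1 73.2 ang 85.5 z 0.0812 0.085
```

```bash
python3 -m pendant '[[0.03,0.002,0,0.0006,0],[0.03,0.002,0,0.0006,0],[0.03,0.001,0,0.0002,0],[0.03,0,0,0,0]]' 20
SL=5 python3 fit.py wedge_steep
```

```text
t: 8.78
eef_pos: [0.5785, 0.183, 0.2283]
tool_rot: [0.005, 0.04, 0.999, 0.002]
contact_force: [2.8, -1.0, 11.7]
gripper_width: 0.416
grasp_force: 38.3
bench z 0.0008307209922913492
wedge_steep 0.89 [260. 237.] 10661 bgr 116 115 118 n 10166 / 10169 slope 0.2 downhill yaw -149.2 mean [0.5619 0.1844 0.0809] rect c 565.5 184.0 size 35.2 73.2 ang 85.2 z 0.0789 0.0829
```

```bash
python3 -m pendant '[[0.038,0,0,0,0],[0.04,0,0,0,0],[0.045,0,0,0,0],[0.055,0,0,0,0],[0.055,0,0,0,0],[0.055,0,0,-0.02,0],[0.055,0,0,-0.03,0],[0.055,0,0,-0.03,0],[0.055,0,0,-0.03,0],[0.055,0,0,-0.03,0]]' 20
SL=0 python3 fit.py wedge_steep; python3 fit.py wedge_shallow plate_steep
```

```text
t: 9.72
eef_pos: [0.5743, 0.1827, 0.366]
tool_rot: [-0.0, 0.04, 0.999, -0.0]
contact_force: [1.0, -0.3, -0.1]
gripper_width: 0.64
grasp_force: 0.0
bench z 0.0008204455159945399
wedge_steep 0.82 [260. 178.] 2947 bgr 148 147 148 n 2686 / 2702 slope 0.2 downhill yaw -70.7 mean [0.5647 0.1844 0.0809] rect c 566.7 184.4 size 34.6 73.3 ang 85.6 z 0.0787 0.0828
bench z 0.0008317678286334052
plate_steep 0.74 [249. 214.] 4892 bgr 116 114 114 n 3415 / 4255 slope 30.0 downhill yaw 175.1 mean [0.6098 0.1769 0.0693] rect c 597.7 179.3 size 63.0 90.5 ang 84.6 z 0.0357 0.0884
plate_steep 0.71 [398.  56.] 11006 bgr 82 33 64 n 7214 / 10588 slope 30.0 downhill yaw 176.3 mean [0.4658 0.3292 0.0642] rect c 464.2 330.0 size 64.6 87.7 ang 85.7 z 0.0355 0.0888
plate_steep 0.7 [490. 152.] 4139 bgr 86 32 66 n 1054 / 3896 slope 23.1 downhill yaw -79.0 mean [0.5844 0.4486 0.0124] rect c 580.1 455.5 size 124.7 28.7 ang 12.8 z 0.0071 0.025
```

```bash
python3 -m pendant '[[0.065,0.0104,-0.0343,0,0],[0.065,0.0104,-0.0343,0,0],[0.065,0.0104,-0.0343,0,0],[0.065,0.0104,-0.0343,0,0],[0.065,0.0104,-0.0343,0,0],[0.065,0.0104,-0.0343,0,0],[0.065,0.0104,-0.0343,0,0],[0.065,0.0104,-0.0343,0,0],[0.065,0.0104,-0.0343,0,0],[0.065,0,0,0,-7],[0.065,0,0,0.02,-7],[0.065,0,0,0.02,-7]]' 30
python3 -m pendant '[[0.065,0,0,0,-7],[0.065,0,0,0,0]]'
python3 fit.py wedge_shallow plate_shallow
```

```text
t: 10.97
eef_pos: [0.4563, -0.1181, 0.324]
tool_rot: [0.0, -0.145, 0.989, -0.0]
contact_force: [-0.1, -0.3, -1.1]
gripper_width: 0.757
grasp_force: 0.0
t: 11.13
eef_pos: [0.4555, -0.1173, 0.3226]
tool_rot: [-0.003, -0.205, 0.979, 0.001]
contact_force: [1.0, -0.4, -0.1]
gripper_width: 0.762
grasp_force: 0.0
bench z 0.000847379696371788
wedge_shallow 0.9 [251. 180.] 2196 bgr 122 121 124 n 1890 / 1990 slope 14.8 downhill yaw 23.7 mean [ 0.4519 -0.1278  0.0241] rect c 454.0 -126.8 size 62.6 33.5 ang 23.5 z 0.0139 0.0331
plate_shallow 0.77 [120. 268.] 4098 bgr 95 94 94 n 1409 / 3685 slope 14.2 downhill yaw -178.7 mean [ 0.6086 -0.225   0.0405] rect c 614.7 -217.9 size 63.9 63.5 ang 3.2 z 0.0326 0.0513
```

```bash
python3 -m pendant '[[0.065,0.001,-0.008,0.03,0],[0.065,0,0,0.035,0],[0.065,0,0,0.035,0],[0.065,0,0,0.03,0],[0.065,0,0,0.0145,0],[0.03,0,0,0,0],[0.03,0,0,0,0],[0.03,0,0,0,0],[0.03,0,0,0,0],[0.03,0,0,0,0],[0.03,0,0,0,0]]' 30
```

```text
t: 12.2
eef_pos: [0.4592, -0.125, 0.1812]
tool_rot: [0.001, -0.203, 0.979, -0.0]
contact_force: [0.7, -0.5, -2.3]
gripper_width: 0.409
grasp_force: 30.8
```

```bash
python3 -m pendant '[[0.03,0,0,-0.025,0],[0.03,0,0,-0.04,0],[0.03,0,0,-0.04,0],[0.03,-0.0182,-0.0287,0,0],[0.03,-0.0182,-0.0287,0,0],[0.03,-0.0182,-0.0287,0,0],[0.03,-0.0182,-0.0287,0,0],[0.03,-0.0182,-0.0287,0,0],[0.03,0,0,0,7],[0.03,0,0,0,7],[0.03,0,0,0,7],[0.03,0,0,0,0]]' 30
python3 fit.py plate_shallow wedge_shallow; python3 m.py w3 plate_shallow_seat
```

```text
t: 13.2
eef_pos: [0.5994, -0.2203, 0.2852]
tool_rot: [-0.0, -0.019, 1.0, 0.0]
contact_force: [1.0, -0.3, -2.7]
gripper_width: 0.414
grasp_force: 32.2
bench z 0.0007732221212872275
plate_shallow 0.69 [262. 186.] 3568 bgr 117 116 115 n 1592 / 3029 slope 10.8 downhill yaw -177.3 mean [ 0.6792 -0.2165  0.0597] rect c 639.1 -217.8 size 107.9 63.0 ang 1.8 z 0.0409 0.0637
wedge_shallow 0.67 [261. 241.] 7534 bgr 102 101 104 n 6153 / 7132 slope 14.8 downhill yaw 1.5 mean [ 0.589  -0.2211  0.1287] rect c 593.7 -220.9 size 62.8 34.5 ang 1.9 z 0.118 0.1366
13.35 [ 0.5994 -0.2203  0.2855] [-0.0001 -0.0233  0.9997  0.0001] [-0.049   0.5778  0.4225  1.7695 -0.3005  0.8586  2.1284]
camc [ 0.519  -0.2248  0.2554]
plate_shallow_seat 0.9 [263.8 198.4] [ 0.5631 -0.2199  0.1275]
```

View pics/w3.png

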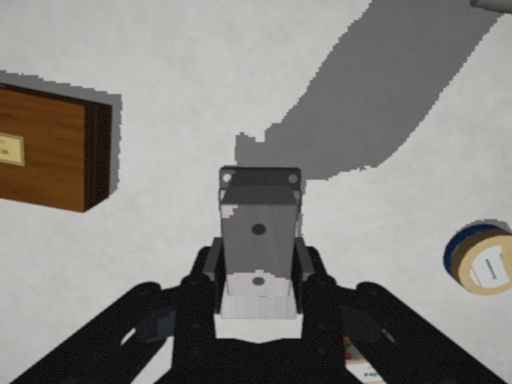

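```bash
python3 -m pendant '[[0.03,-0.018,0.0005,0,0],[0.03,-0.0187,0.0005,0,0],[0.03,0,0,0.025,0],[0.03,0,0,0.016,0],[0.03,0,0,0.005,0],[0.03,0,0,0.002,0],[0.03,0,0,0.002,0],[0.03,0,0,0.002,0],[0.03,0,0,0.002,0],[0.03,0,0,0,0]]' 20
SL=10 python3 fit.py wedge_shallow
```

```text
t: 14.28
eef_pos: [0.6358, -0.2187, 0.2336]
tool_rot: [0.0, -0.021, 1.0, 0.0]
contact_force: [-6.4, 1.9, 7.3]
gripper_width: 0.413
grasp_force: 33.7
bench z 0.0007733511111427272
wedge_shallow 0.75 [262. 241.] 7797 bgr 104 103 106 n 6561 / 7378 slope 11.6 downhill yaw 2.5 mean [ 0.6257 -0.2195  0.0768] rect c 629.9 -219.1 size 64.0 35.1 ang 2.7 z 0.0679 0.0837
```

```bash
python3 -m pendant '[[0.03,0,0,0.002,0],[0.03,0,0,0.002,0],[0.03,0,0,0.002,0],[0.03,0,0,0.002,0],[0.03,0,0,0,0]]' 20
SL=5 python3 fit.py wedge_shallow
```

```text
t: 14.8
eef_pos: [0.6351, -0.2188, 0.2261]
tool_rot: [-0.001, -0.021, 1.0, 0.001]
contact_force: [-9.7, 3.8, 14.0]
gripper_width: 0.414
grasp_force: 36.2
bench z 0.000770790727049642
wedge_shallow 0.57 [260. 244.] 8131 bgr 117 116 119 n 7659 / 7720 slope 0.1 downhill yaw 133.9 mean [ 0.6243 -0.2195  0.0688] rect c 626.9 -219.5 size 65.6 35.5 ang 2.8 z 0.0667 0.0707
```

```bash
python3 -m pendant '[[0.03,0.002,0,0.0003,0],[0.03,0.002,0,0.0004,0],[0.03,0.002,0,0.0004,0],[0.03,0.002,0,0.0004,0],[0.03,0.001,0,0.0003,0],[0.03,0,0,0,0]]' 20
SL=0 python3 fit.py wedge_shallow
```

```text
t: 15.4
eef_pos: [0.6288, -0.2191, 0.2248]
tool_rot: [0.003, -0.021, 1.0, -0.001]
contact_force: [0.4, 0.5, 6.4]
gripper_width: 0.41
grasp_force: 35.5
bench z 0.0007704764318117374
wedge_shallow 0.76 [259. 245.] 8102 bgr 117 116 119 n 7619 / 7685 slope 0.1 downhill yaw 121.4 mean [ 0.6192 -0.2202  0.0674] rect c 622.3 -220.1 size 66.4 35.0 ang 2.1 z 0.065 0.0692
```

```bash
python3 -m pendant '[[0.03,0.002,0,0.0004,0],[0.03,0.002,0,0.0004,0],[0.03,0.002,0,0.0004,0],[0.03,0,0,0,0]]' 20
SL=0 python3 fit.py wedge_shallow
```

```text
t: 15.83
eef_pos: [0.6251, -0.2189, 0.2243]
tool_rot: [0.007, -0.022, 1.0, -0.001]
contact_force: [8.8, 1.1, 2.9]
gripper_width: 0.412
grasp_force: 34.9
bench z 0.0007736244533604803
wedge_shallow 0.96 [258. 246.] 8000 bgr 117 117 119 n 7544 / 7582 slope 0.4 downhill yaw 151.0 mean [ 0.6165 -0.2203  0.0669] rect c 619.5 -220.1 size 65.9 34.8 ang 2.4 z 0.0642 0.0688
```

```bash
python3 -m pendant '[[0.038,0,0,0,0],[0.04,0,0,0,0],[0.045,0,0,0,0],[0.055,0,0,0,0],[0.055,0,0,0,0],[0.055,0,0,-0.02,0],[0.055,0,0,-0.03,0],[0.055,0,0,-0.03,0],[0.055,0,0,-0.03,0],[0.055,0,0,-0.03,0],[0.055,0,0,0,0]]' 20
SL=0 python3 fit.py wedge_shallow; python3 fit.py plate_shallow; python3 m.py w4 plate_shallow_seat wedge_shallow_top
python3 - <<'E'
from fit import *
im,d,m=look('top'); cv2.imwrite('pics/top1.png',cv2.resize(im[120:290,150:420],None,fx=2.9,fy=2.9))
E
```

```text
t: 16.85
eef_pos: [0.6225, -0.2201, 0.3669]
tool_rot: [0.005, -0.021, 1.0, -0.001]
contact_force: [1.3, -0.8, 0.5]
gripper_width: 0.643
grasp_force: 0.0
bench z 0.0008000973180438717
wedge_shallow 0.95 [264. 181.] 2286 bgr 158 157 157 n 2067 / 2071 slope 0.1 downhill yaw 115.8 mean [ 0.6184 -0.2197  0.0668] rect c 620.2 -220.4 size 64.7 34.8 ang 1.8 z 0.0649 0.0688
wedge_shallow 0.54 [277. 191.] 4594 bgr 132 130 130 n 925 / 3987 slope 12.7 downhill yaw -174.4 mean [ 0.6651 -0.2164  0.0556] rect c 663.0 -217.4 size 74.7 36.8 ang 72.9 z 0.049 0.0611
bench z 0.0007922235477039393
plate_shallow 0.97 [277. 200.] 5048 bgr 131 129 129 n 3151 / 4442 slope 15.0 downhill yaw -177.9 mean [ 0.6542 -0.2161  0.0527] rect c 638.4 -217.5 size 109.1 63.1 ang 2.4 z 0.0323 0.0639
17.05 [ 0.6207 -0.2184  0.3592] [-0.001  -0.0213  0.9998  0.0004] [-0.0797  0.5245  0.4588  1.6662 -0.2642  1.0149  2.08  ]
camc [ 0.5403 -0.2226  0.3293]
plate_shallow_seat 0.93 [258.1 152.7] [ 0.5893 -0.2201  0.0435]
wedge_shallow_top 0.76 [259.2 188.9] [ 0.6207 -0.2177  0.067 ]
```

View pics/w4.png

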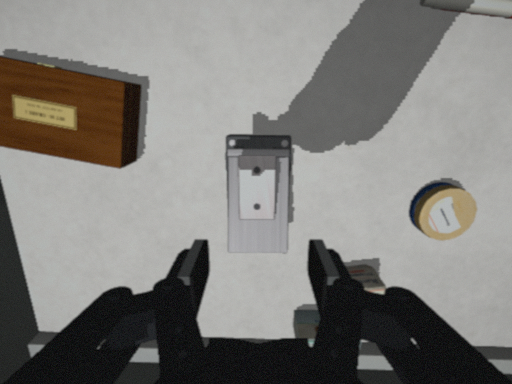

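View pics/top1.png

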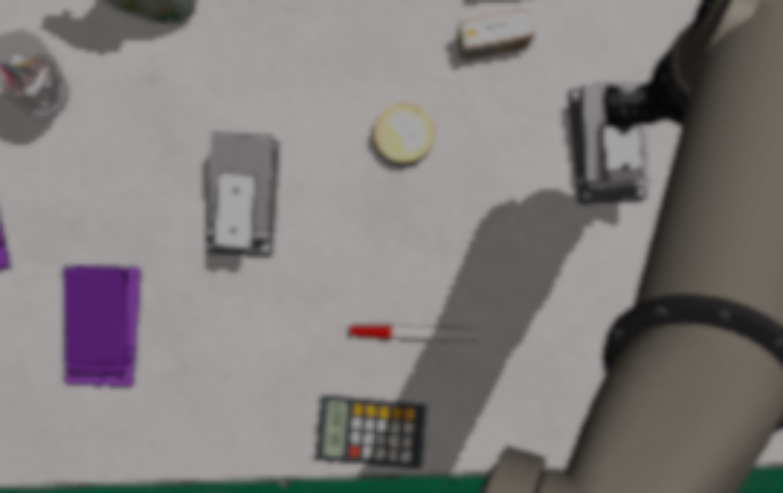

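```bash
python3 -c "
from station import bot
print(bot.hand_in())"
```

```text
the job is handed in; nothing more can be done
None
```

Both wedges are on their matching sine plates and released, and the job is handed in. By my last camera measurements both top faces were level to about 0.2°, both thick ends were within about 1–2 mm of the ledge, and the pot and marker had not visibly moved. The verdict was not shown.

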